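# Load the numbered kit tray in order

## Robot

A 6-joint arm with a two-finger parallel gripper is mounted at the origin on a cart in front of the work surface, level with it; the furniture and walls round the work are solid. World frame = base frame: x ahead of the robot, y to its left, z up, the work surface at z = 0. Lengths are in m, angles in rad, forces in N, time in s.
With the tool pointing down it reaches from about 0.275 to 0.75 m from the base axis. Payload 10.2 kg.
Tool frame: the origin (TCP) lies midway between the tips of the shut fingers; the grasp point (between the pads) lies 19 mm behind it (env.hold_point_z is the distance from the TCP to the grasp point, in m); x points along the fingers, z is the direction in which the jaws open and shut, and the axes are right-handed (so a half turn about x gives the same grasp; the last joint's range is limited). The gripper opens to 85 mm and grips with 20 to 120 N. Pads are 22 mm wide; open, the fingers measure 114 mm over their backs; the gripper's body (76 mm by 85 mm) begins 54 mm behind the grasp point. The pads swing forward as they close: fully open they stand 13 mm farther back than shut.
Start: joints at [-1.379, 0.313, 1.498, -0, 1.331, -0.223], TCP at [0.212, -0.48, 0.209] pointing down, gripper open.
Joint ranges: [-2.94, 2.94], [-0.97, 2.17], [0.19, 2.56], [-1.23, 4.37], [0.02, 3.11], [-2.88, 2.88]. Speed limits (rad/s): [2.39, 2.39, 3.01, 3.14, 3.14, 3.14].

## Interface

Orientations are given as a unit quaternion [x, y, z, w].
In Python, from bench import env, kinematics, monitor, eyes, job gives the robot as it stands. The module is installed in compiled form; this text tells all that it offers. Calls block until the motion is done:
- env.reach(position, orientation): joint-space move of the TCP to a pose.
- env.movel(position, velocity=0.15, frame=None, guard=None): straight line of the TCP; frame=None keeps the orientation; velocity is the mean speed in m/s. With guard (N) it stops when the force on the tool has changed by that much, and returns True; else False.
- env.set_joints(angles): joint-space move.
- env.release() and env.close_gripper(effort=None): open the fingers fully, or close them until they stop; effort is the grip in N (None keeps the last).
- env.hold(seconds).
- kinematics.ik(position, orientation): joint angles nearest the present ones, or None.
- monitor.sense(): the state.
- eyes.grab_frame(name): name is "side" or "top"; returns a dict with "frame" (400x640x3 uint8, red, green, blue), "mtx" (3x3 intrinsics, pixels), "k1" (the pictures are not rectified: a ray, as slopes to the right and down, at radius r is drawn at 1 + k1 r^2 times it, then the intrinsics apply), "view" (4x4, takes a point from world to camera coordinates). Camera axes: x right, y down, z forward; pixel columns grow to the right and rows downward; lengths in m; the calibration is good to about 2 mm. A picture is of the moment at which its call begins. There is no depth.
A pose or a line that the arm cannot do raises env.MotionError and nothing moves.
- job.hand_in(): hands the job in, once; it reports no verdict.
The state is a dict: "clock": time; "joints": joint angles; "qvel": joint speeds; "joint_efforts": joint torques, N m; "position": TCP position; "ee_rot": TCP orientation; "contact_force": force on the tool from outside, world axes, zero at the start; "ft_torque": the same for the moment, N m; "finger_gap": opening from 0.0 (shut) to 1.0 (fully open).
Only numpy, scipy, OpenCV 4.12 (cv2) and the standard library are available. Lean on these libraries where they do the work, as an engineer would, in place of code of your own. Each camera call takes 0.05 s, during which the arm holds its last target.

## Task

Load the kit tray from the blue mat in the order of the white dots on its blocks: first lay the blue-capped tube down in the one-dot slot with its cap in the wider end, then stand the small blue-capped bottle in the two-dot pocket, and last the stoppered flask in the three-dot pocket. The blocks may sit in any order on the tray. Lower each thing right down to the floor of its own pocket before letting go, never tip the bottle or the flask over, and leave everything else where it is.

Things in the scene. Friction and masses are not known exactly. Their poses are not given: they have to be found in the camera images.
- tray: Aluminium base plate of the kit tray, 176 (x) x 320 (y) x 6 mm, with a 20 mm high rim along each short side; origin under its centre. It carries three grey blocks side by side along its y, 100 mm apart, in any order, square to it; each is 150 x 98 x 30 mm, tops 36 mm above the worktop. Fixed; it does not move.
- slot_one (a point): Centre of the slot's floor in the fixed one-dot block, 28 mm above the worktop. x runs along the slot from the dot end to the far end, z up. Slot 8 mm deep, 128 mm long, 20 mm wide for the tube's body; the last 31 mm at +x are 27 mm wide for the cap. A seated tube lies along x, cap at +x, and stands 8 to 11 mm proud of the block, where it can still be held.
- pocket_two (a point): Centre of the floor of the round pocket in the block with two white dots: diameter 64 mm, 22 mm deep, floor 14 mm above the worktop, mouth at 36 mm. Its x axis runs along the block from the dots to the far end, y across the block to the left of x, z up. Fixed; it does not move.
- pocket_three (a point): Centre of the floor of the round pocket in the block with three white dots: diameter 72 mm, 22 mm deep, floor 14 mm above the worktop, mouth at 36 mm. Its x axis runs along the block from the dots to the far end, y across the block to the left of x, z up. Fixed; it does not move.
- mat: Blue mat, 280 x 330 x 2 mm, on which the three things to load and a red marker pen lie; origin under its centre. Fixed; it does not move.
- tube_center (a point): Centre of the capped tube that lies on the mat (120 mm long, body about 15 mm across, 16 mm high where it is gripped, cap 19 mm across; loose, about 25 g). The point is half-way along and 9 mm above its underside. Its own y axis runs along the tube, from the blue cap to the tip, z up as it lies. It does not roll.
- tube_cap (a point): Middle of the tube's blue cap, 52 mm from tube_center towards the cap end.
- bottle_center (a point): Centre of the small upright screw-cap bottle, 56 mm across and 104 mm tall, about 0.12 kg; the point is 52 mm above its underside. The blue cap is fixed, 39 mm across, from 65 to 104 mm above the underside; grip it there from above. z up.
- flask_center (a point): Centre of the conical flask with a beige stopper, foot 63 mm across, 141 mm tall, about 0.1 kg; the point is 70 mm above its underside. The neck is 29 mm across up to 104 mm above the underside, the fixed stopper 31 mm from 106 to 134 mm; grip either from above. z up.
- marker: Red marker pen, 135 mm long, 17 mm thick, lying on the mat; bystander. Origin under its centre.
- petri: Petri dish, 92 mm across, 16 mm high; bystander. Origin under its centre.
- tape: Roll of tape, 104 mm across, 25 mm high; bystander. Origin under its centre.
- cryo: White cardboard box, 134 x 134 x 50 mm; bystander. Origin under its centre.
- tube: The same tube as tube_center; this origin lies on its underside below that point.
- bottle: The same bottle as bottle_center; this origin is the centre of its underside.
- flask: The same flask as flask_center; this origin is the centre of its underside.
There are look-alikes about, which are no part of the job. Leave any purple look-alike of the flask alone.

How it is judged:
On the way, in this order (a step that is already met when the one before it is completed fails the run):
1. the tube lies in the one-dot slot, cap in the wide end, let go (x of tube_center in the frame of slot_one between -0.008 and 0.008 m and y of tube_center in the frame of slot_one between -0.006 and 0.006 m and z of tube_center in the frame of slot_one between 0.006 and 0.013 m and x of tube_cap in the frame of slot_one above 0.04 m and angle between the y axis of tube_center and the x axis of slot_one, either way round below 0.1 rad and contact force between the fingers and tube below 0.1 N), for 0.2 s.
2. then the bottle stands in the two-dot pocket, let go (horizontal distance between bottle_center and pocket_two below 0.008 m and z of bottle_center in the frame of pocket_two between 0.048 and 0.056 m and angle between bottle_center's own z axis and vertical below 0.1 rad and contact force between the fingers and bottle below 0.1 N), for 0.2 s.
3. then the flask stands in the three-dot pocket, let go (horizontal distance between flask_center and pocket_three below 0.008 m and z of flask_center in the frame of pocket_three between 0.066 and 0.074 m and angle between flask_center's own z axis and vertical below 0.1 rad and contact force between the fingers and flask below 0.1 N), for 0.2 s.
At the end, for the whole second after the job is handed in: Tube flat on the floor of the one-dot slot, cap in the wider end (8 mm along, 6 mm across, 0.1 rad); bottle on the floor of the two-dot pocket, flask on that of the three-dot pocket (within 8 mm of centre, 4 mm in height, 0.1 rad of upright); all released, at rest (all of step 1 and all of step 2 and all of step 3 and linear speed of each of tube, bottle, flask below 0.03 m/s); the robot touches nothing.
It fails at once if the bottle or the flask is tipped over (angle between any of bottle_center, flask_center's own z axis and vertical above 0.7 rad).
It fails at once if a thing is let go over its pocket more than 12 mm above where it should rest ((horizontal distance between tube_center and slot_one below 0.03 m and z of tube_center in the frame of slot_one above 0.021 m and contact force between the fingers and tube below 0.05 N) or (horizontal distance between bottle_center and pocket_two below 0.03 m and z of bottle_center in the frame of pocket_two above 0.064 m and contact force between the fingers and bottle below 0.05 N) or (horizontal distance between flask_center and pocket_three below 0.03 m and z of flask_center in the frame of pocket_three above 0.082 m and contact force between the fingers and flask below 0.05 N)).
It fails at once if a bystander is moved more than 30 mm (distance of any of marker, petri, tape, cryo from where it was at the start of the episode above 0.03 m).
It also fails if it takes over 70 s, if anything falls off the work surface, if the arm or the gripper's body presses on something with over 40 N, if the wrist force passes 120 N, or if a joint passes its speed limit or range.

## Working session

There is one attempt and no reset: what is moved stays moved. The work goes in short steps, each a Python script; the robot and the scene stay as the last script left them, time stands still between calls to the robot, and variables do not carry over. Pictures are saved under pics/ and viewed, and the job is handed in when it is done.

```bash
mkdir -p pics; ls
python3 - <<'E'
from bench import env, kinematics, monitor, eyes, job
import cv2,numpy as np
for n in("top","side"):
    f=eyes.grab_frame(n); cv2.imwrite(f"pics/{n}0.png",f["frame"][:,:,::-1])
    print(n,f["mtx"].tolist(),f["k1"],np.round(f["view"],4).tolist())
s=monitor.sense();print(s);print(env.hold_point_z)
E
```

```text
pics
top [[474.7094165527644, 0.0, 321.8879361644613], [0.0, 474.7094165527644, 197.7207423158365], [0.0, 0.0, 1.0]] -0.07593158662510402 [[-0.0179, -0.9998, 0.0069, 0.0297], [-0.9862, 0.0166, -0.1645, 0.5568], [0.1644, -0.0098, -0.9864, 1.6978], [0.0, 0.0, 0.0, 1.0]]
side [[394.7494398176422, 0.0, 321.57263079361235], [0.0, 394.7494398176422, 197.75031420904082], [0.0, 0.0, 1.0]] -0.02588341303620807 [[0.9498, -0.3128, -0.0019, -0.5118], [-0.1782, -0.5363, -0.825, 0.1759], [0.257, 0.7839, -0.5652, 1.2768], [0.0, 0.0, 0.0, 1.0]]
{'clock': 0.1, 'joints': array([-1.37939836e+00,  3.13362289e-01,  1.49835334e+00, -4.22306600e-05,
        1.33098748e+00, -2.23386119e-01]), 'qvel': array([ 1.69036482e-03, -2.70168525e-03, -1.63718481e-03, -6.38100792e-04,
       -3.86725751e-05,  4.83846564e-04]), 'joint_efforts': array([ 2.09749684e-03, -4.12899613e+01, -2.60141587e+01, -1.53204819e-04,
        3.08575836e-03, -1.03596346e-05]), 'position': array([ 0.21150679, -0.48023537,  0.20851149]), 'ee_rot': array([ 0.38660025,  0.59252529, -0.38605639,  0.59195818]), 'contact_force': array([0.68148058, 0.31927835, 0.21085909]), 'ft_torque': array([ 0.0468613 , -0.00586198, -0.03312931]), 'finger_gap': 0.9979942889562243}
0.0187
```

View pics/top0.png

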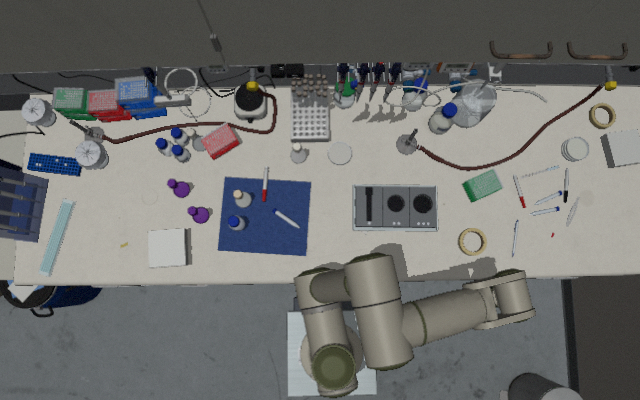

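View pics/side0.png

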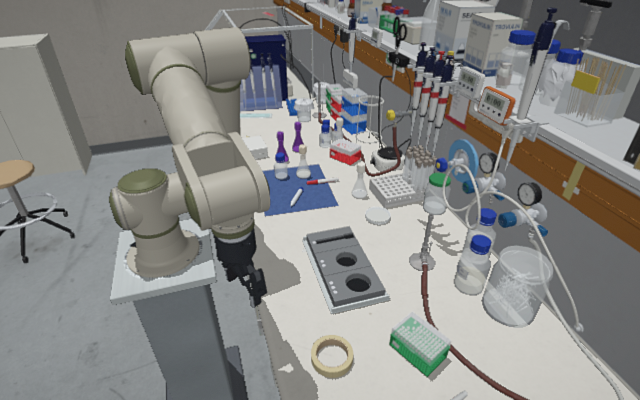

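```bash
cat > h.py <<'E'
from bench import env, kinematics, monitor, eyes, job
import cv2,numpy as np
from scipy.optimize import least_squares
from scipy.spatial.transform import Rotation as R
def proj(f,P):
    P=np.atleast_2d(P); V=f["view"]; c=P@V[:3,:3].T+V[:3,3]
    s=c[:,:2]/c[:,2:]; r2=(s**2).sum(1,keepdims=True); s=s*(1+f["k1"]*r2)
    M=f["mtx"]; return np.c_[s[:,0]*M[0,0]+M[0,2], s[:,1]*M[1,1]+M[1,2]]
def unp(f,uv,z):
    uv=np.array(uv,float).reshape(-1,1,2)
    s=cv2.undistortPoints(uv,np.array(f["mtx"]),np.array([f["k1"],0,0,0.]))[:,0]
    V=np.array(f["view"]); d=np.c_[s,np.ones(len(s))]@V[:3,:3]; C=-V[:3,:3].T@V[:3,3]
    t=(z-C[2])/d[:,2]; return C+d*t[:,None]
def tri(ft,fs,ut,us):
    x0=unp(ft,ut,0.05)[0]
    r=least_squares(lambda p:np.r_[proj(ft,p)[0]-ut,proj(fs,p)[0]-us],x0); return r.x,np.abs(r.fun).max()
def grab(n,name=None):
    f=eyes.grab_frame(n)
    if name: cv2.imwrite(f"pics/{name}.png",f["frame"][:,:,::-1])
    return f
def crop(f,name,x0,y0,w,h,k):
    im=f["frame"][y0:y0+h,x0:x0+w,::-1]; im=cv2.resize(im,None,fx=k,fy=k,interpolation=cv2.INTER_CUBIC)
    for x in range((x0+9)//10*10,x0+w,10): 
        cv2.line(im,(int((x-x0+.5)*k),0),(int((x-x0+.5)*k),5 if x%50 else 14),(0,255,255),1)
        if x%20==0: cv2.putText(im,str(x),(int((x-x0)*k),24),0,.4,(0,255,255),1)
    for y in range((y0+9)//10*10,y0+h,10):
        cv2.line(im,(0,int((y-y0+.5)*k)),(5,int((y-y0+.5)*k)),(0,255,255),1)
        if y%20==0: cv2.putText(im,str(y),(7,int((y-y0+.5)*k)+4),0,.4,(0,255,255),1)
    cv2.imwrite(f"pics/{name}.png",im)
E
python3 - <<'E'
from h import *
t=grab("top");s=grab("side")
import pickle;pickle.dump((t,s),open("f0.pkl","wb"))
crop(t,"tmat",160,140,160,120,5)
crop(t,"ttray",345,175,100,65,8)
crop(s,"smat",240,110,160,110,5)
crop(s,"stray",290,220,110,95,7)
E
```

```text
(no output)
```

View pics/tmat.png

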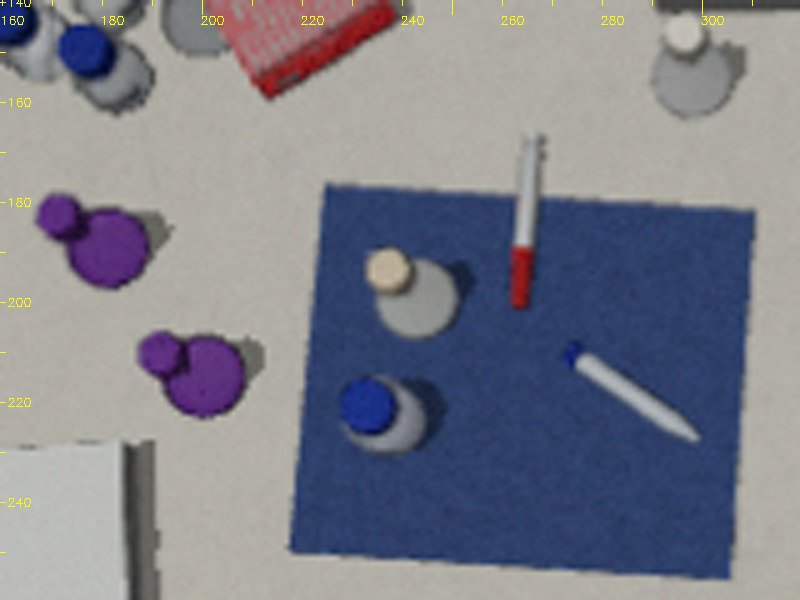

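View pics/ttray.png

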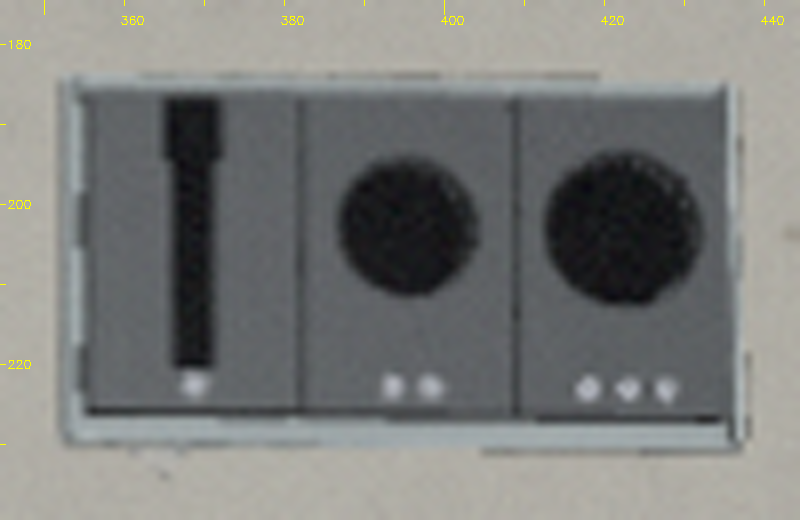

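View pics/smat.png

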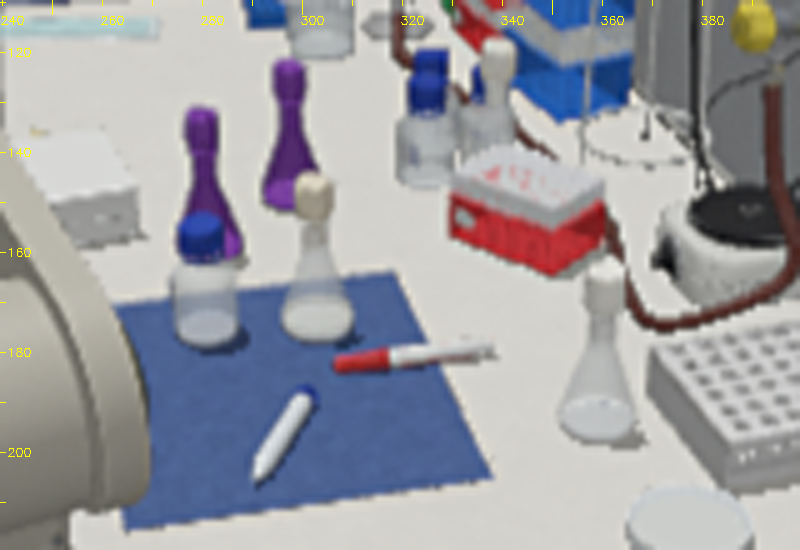

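View pics/stray.png

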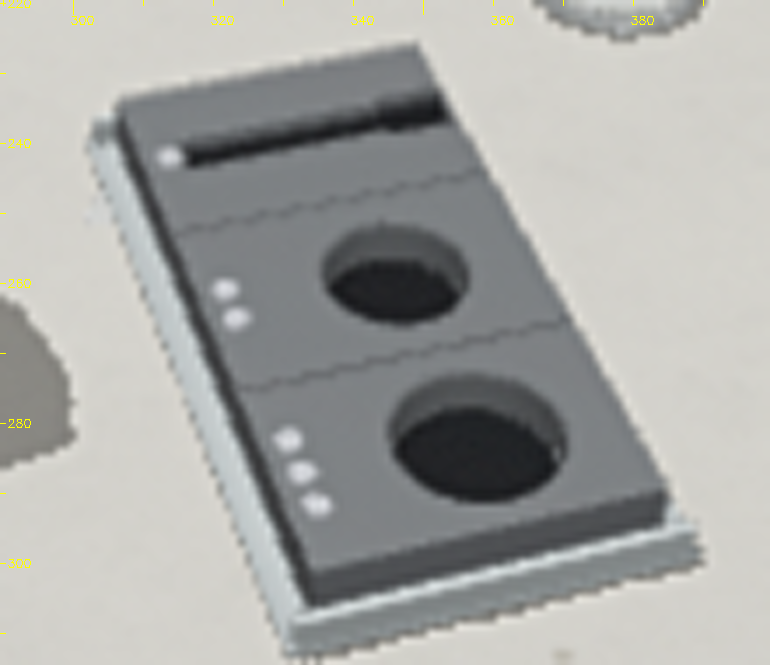

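Run:
```python
from h import *
import pickle;t,s=pickle.load(open("f0.pkl","rb"))
for f,n in((t,"top"),(s,"side")):
    print(n,"cam",np.round(-np.array(f["view"])[:3,:3].T@np.array(f["view"])[:3,3],3))
def blobs(f,mask,box,amin=4):
    x0,y0,x1,y1=box; m=np.zeros_like(mask,dtype=np.uint8); m[y0:y1,x0:x1]=mask[y0:y1,x0:x1]
    n,l,st,c=cv2.connectedComponentsWithStats(m)
    return [(np.round(c[i],2).tolist(),st[i].tolist()) for i in range(1,n) if st[i,4]>=amin]
g=lambda f:f["frame"].astype(int).sum(2)/3
print("dark top",blobs(t,g(t)<60,(350,182,440,228)))
print("dots top",blobs(t,g(t)>140,(357,219,433,226),1))
print("dots side",blobs(s,g(s)>170,(308,238,340,296),2))
pt=[[394.7,203],[368.5,222.5],[392.8,222.6],[397.7,222.6],[417.5,222.9],[422.4,222.9],[427,222.9]]
for b in blobs(t,g(t)<60,(350,182,440,228)): print("mouth",unp(t,b[0],.036).round(4))
for b in blobs(t,g(t)>140,(357,219,433,226),1): print("dot",unp(t,b[0],.036).round(4))
for b in blobs(s,g(s)>170,(308,238,340,296),2): print("sdot",unp(s,b[0],.036).round(4))
hsv=cv2.cvtColor(t["frame"],cv2.COLOR_RGB2HSV); 
def px(f,u,v): return f["frame"][v,u].tolist()
print(px(t,234,222),px(t,273,210),px(t,250,240),px(t,285,217),px(t,237,193))
```

```text
top cam [0.271 0.037 1.766]
side cam [ 0.189 -1.067  0.866]
dark top [([368.95, 202.39], [366, 187, 7, 34, 187]), ([395.48, 202.99], [387, 195, 18, 17, 231]), ([422.29, 203.24], [413, 194, 20, 19, 288]), ([358.5, 226.0], [356, 226, 6, 1, 6])]
dots top [([369.0, 222.71], [368, 222, 3, 3, 7]), ([393.5, 223.0], [393, 222, 2, 3, 6]), ([398.5, 223.0], [398, 222, 2, 3, 6]), ([418.0, 223.29], [417, 222, 3, 3, 7]), ([423.0, 223.25], [422, 223, 3, 2, 4]), ([427.5, 223.5], [427, 223, 2, 2, 4])]
dots side [([313.71, 242.0], [313, 241, 3, 3, 7]), ([314.41, 278.45], [308, 246, 21, 50, 524]), ([321.88, 260.88], [321, 260, 3, 3, 8]), ([323.33, 265.11], [322, 264, 4, 3, 9]), ([330.75, 282.25], [329, 281, 4, 3, 8]), ([332.67, 286.89], [331, 286, 4, 3, 9]), ([334.75, 291.62], [333, 291, 4, 3, 8])]
mouth [[ 0.5385 -0.1536  0.036 ]]
mouth [[ 0.5346 -0.2519  0.036 ]]
mouth [[ 0.5319 -0.3517  0.036 ]]
mouth [[ 0.4516 -0.1123  0.036 ]]
dot [[ 0.463  -0.1512  0.036 ]]
dot [[ 0.4603 -0.2414  0.036 ]]
dot [[ 0.46   -0.2599  0.036 ]]
dot [[ 0.4576 -0.3319  0.036 ]]
dot [[ 0.4574 -0.3505  0.036 ]]
dot [[ 0.4561 -0.3672  0.036 ]]
sdot [[ 0.4645 -0.1455  0.036 ]]
sdot [[ 0.4191 -0.298   0.036 ]]
sdot [[ 0.4621 -0.2361  0.036 ]]
sdot [[ 0.4606 -0.2546  0.036 ]]
sdot [[ 0.4587 -0.3267  0.036 ]]
sdot [[ 0.458  -0.3449  0.036 ]]
sdot [[ 0.4576 -0.3632  0.036 ]]
[25, 44, 133] [19, 36, 106] [48, 65, 106] [161, 165, 173] [186, 173, 151]
```

```bash
cat >> h.py <<'E'
def cyl(x,y,r,z0,z1,n=40):
    a=np.linspace(0,2*np.pi,n,endpoint=False); c=np.c_[x+r*np.cos(a),y+r*np.sin(a)]
    return np.r_[np.c_[c,np.full(n,z0)],np.c_[c,np.full(n,z1)]]
def hullc(uv):
    h=cv2.convexHull(uv.astype(np.float32)); m=cv2.moments(h); return np.array([m["m10"]/m["m00"],m["m01"]/m["m00"]]),m["m00"]
def comp(f,mask,box,seed=None):
    x0,y0,x1,y1=box; m=np.zeros(mask.shape,np.uint8); m[y0:y1,x0:x1]=mask[y0:y1,x0:x1]
    n,l,st,c=cv2.connectedComponentsWithStats(m); i=1+np.argmax(st[1:,4]); return c[i],st[i,4],(l==i)
def fitcyl(f,c,r,z0,z1):
    g=lambda p:hullc(proj(f,cyl(p[0],p[1],r,z0,z1)))[0]-c
    p=least_squares(g,unp(f,c,(z0+z1)/2)[0][:2],diff_step=1e-4).x
    return p,hullc(proj(f,cyl(p[0],p[1],r,z0,z1)))[1]
def chan(f): return [f["frame"][...,i].astype(float) for i in range(3)]
def blue(f): r,g,b=chan(f); return (b>60)&(b>1.9*(r+g)/2*1.15)
def beige(f): r,g,b=chan(f); return (r-b>18)&(r<r+1)&(r>90)&(r-g<40)
E
python3 - <<'E'
from h import *
import pickle;t,s=pickle.load(open("f0.pkl","rb"))
for f,n,b,fl in((t,"top",(222,208,246,232),(228,185,252,210)),(s,"side",(270,150,292,170),(295,142,312,156))):
    c,a,m=comp(f,blue(f),b); p,A=fitcyl(f,c,.0195,.067,.106); print(n,"bottle",c.round(2),a,p.round(4),A)
    c,a,m=comp(f,beige(f),fl); p,A=fitcyl(f,c,.0155,.108,.142); print(n,"flask",c.round(2),a,p.round(4),A)
for f,n,b in((t,"top",(268,204,306,236)),(s,"side",(286,184,306,212))):
    r,g,bl=chan(f); m=(r>85)
    c,a,m2=comp(f,m,b); ys,xs=np.nonzero(m2); P=np.c_[xs,ys].astype(np.float32)
    w=unp(f,P,.011)[:,:2]; rect=cv2.minAreaRect((w*1000).astype(np.float32))
    c2,a2,m3=comp(f,blue(f),b)
    W=w-w.mean(0); d=np.linalg.svd(W)[2][0]; q=W@d
    e=[w.mean(0)+d*q.min(),w.mean(0)+d*q.max()]
    print(n,a,rect,"dir",d,np.degrees(np.arctan2(d[1],d[0])),"ends",np.round(e,4),"cap",c2,a2,unp(f,c2,.013).round(4),"capproj",((unp(f,c2,.011)[0][:2]-w.mean(0))@d))
E
```

```text
top bottle [232.84 220.82] 100 [0.4722 0.339 ] 118.415633045719
top flask [237.35 193.59] 51 [0.5636 0.3174] 80.45288012269884
side bottle [279.99 156.23] 70 [0.4756 0.3567] 112.53201382397674
side flask [302.2  148.82] 55 [0.5615 0.3193] 78.3936385277193
top 110 ((483.80865478515625, 150.5966796875), (105.89120483398438, 14.936285972595215), 54.54207992553711) dir [-0.57483345 -0.81827044] -125.08796942105515 ends [[0.5143 0.1939]
 [0.4534 0.1073]] cap [273.76470588 210.41176471] 17 [[0.5178 0.1999 0.013 ]] capproj -0.058237411711123545
side 94 ((484.6417541503906, 157.2860870361328), (126.70498657226562, 21.25153923034668), 54.8843994140625) dir [-0.55131409 -0.83429777] -123.45721163315612 ends [[0.5196 0.2102]
 [0.4497 0.1044]] cap [301.6 187.6] 5 [[0.5241 0.209  0.013 ]] capproj -0.06714129222696617
```

Run:
```python
from h import *
import pickle;t,s=pickle.load(open("f0.pkl","rb"))
for f,n,b in((t,"top",(224,210,246,232)),(s,"side",(272,150,292,166))):
    r,g,bl=chan(f)
    for k in (1.3,1.5,1.8):
        m=(bl>k*(r+g)/2+10) & (r<45)
        c,a,_=comp(f,m,b); p,A=fitcyl(f,c,.0195,.067,.106); print(n,"bottle",k,c.round(2),a,p.round(4),A)
for f,n,b in((t,"top",(230,186,244,201)),(s,"side",(295,142,312,154))):
    r,g,bl=chan(f)
    for k in (3,8,14):
        c,a,_=comp(f,(r-bl>k),b); p,A=fitcyl(f,c,.0155,.108,.142); print(n,"flask",k,c.round(2),a,p.round(4),A)
# marker, mat corners for cross-camera check
print(s["frame"][150:168,280].tolist())
# mat corners
tc=[[224.5,176.5],[310.5,181.5],[306,255],[217.8,250]]
print(unp(t,tc,.002).round(4))
sc=[[318.5,164],[337.7,205.3]]
print(unp(s,sc,.002).round(4))
```

```text
top bottle 1.3 [231.76 220.11] 131 [0.4748 0.3428] 118.63603437645361
top bottle 1.5 [231.73 220.06] 130 [0.475 0.343] 118.64306441473309
top bottle 1.8 [232.66 220.75] 106 [0.4725 0.3396] 118.45176379743498
side bottle 1.3 [280.02 157.74] 42 [0.4728 0.344 ] 114.06206533429213
side bottle 1.5 [280.02 157.74] 42 [0.4728 0.344 ] 114.06206533429213
side bottle 1.8 [280.02 157.74] 42 [0.4728 0.344 ] 114.06206533429213
top flask 3 [237.78 194.29] 73 [0.5611 0.3159] 80.37267880036961
top flask 8 [237.6  194.09] 68 [0.5618 0.3165] 80.40195086493623
top flask 14 [237.59 193.9 ] 58 [0.5625 0.3166] 80.41244466998614
side flask 3 [305.07 148.04] 149 [0.5744 0.3222] 77.84531917492859
side flask 8 [302.51 148.86] 72 [0.5626 0.3185] 78.4254252742976
side flask 14 [302.19 149.  ] 62 [0.561  0.3177] 78.52410257142037
[[81, 42, 105], [82, 42, 108], [65, 61, 147], [51, 75, 169], [50, 78, 172], [51, 78, 172], [44, 69, 160], [32, 51, 124], [27, 44, 109], [26, 43, 111], [25, 38, 98], [46, 48, 100], [60, 65, 106], [165, 168, 169], [197, 199, 197], [200, 203, 201], [197, 199, 197], [192, 194, 192]]
[[0.6526 0.3885 0.002 ]
 [0.6276 0.0616 0.002 ]
 [0.3509 0.0822 0.002 ]
 [0.3744 0.4093 0.002 ]]
[[0.6519 0.3868 0.002 ]
 [0.624  0.0646 0.002 ]]
```

Run:
```python
from h import *
import pickle;t,s=pickle.load(open("f0.pkl","rb"))
print(unp(s,[[345.9,258.5],[357.8,282.1]],.036).round(4))
td=[[369,222.7],[393.3,222.8],[398.2,222.9],[417.9,223.2],[422.9,223.2],[427.6,223.4]]
sd=[[313.7,242],[321.88,260.88],[323.33,265.11],[330.75,282.25],[332.67,286.89],[334.75,291.62]]
tm=[[395.48,202.99],[422.29,203.24]]; sm=[[345.9,258.5],[357.8,282.1]]
L=[(0,0),(1,.0092),(1,-.0092),(2,.0183),(2,0),(2,-.0183)]
def fit(use):
    def res(p):
        x,y,a,dd,cam=p; c,s_=np.cos(a),np.sin(a); R2=np.array([[c,-s_],[s_,c]]); o=[]
        D=np.array([R2@[dd,.1*(1-i)+e] +[x,y] for i,e in L]); M=np.array([R2@[cam*0,.1*(1-i)]+[x,y] for i in(1,2)])
        for k,(f,d,m) in enumerate(((t,td,tm),(s,sd,sm))):
            if k in use: 
                o+=[(proj(f,np.c_[D,np.full(6,.036)])-d).ravel(),(proj(f,np.c_[M,np.full(2,.036)])-m).ravel()]
        return np.concatenate(o)
    r=least_squares(res,[.535,-.25,0,-.072,0]); return r.x,np.sqrt((r.fun**2).mean())
for u in((0,),(1,),(0,1)): print(u,fit(u))
```

```text
[[ 0.5347 -0.2492  0.036 ]
 [ 0.5318 -0.3503  0.036 ]]
(0,) (array([ 0.53466645, -0.25206863, -0.02876739, -0.07430978,  0.        ]), np.float64(0.11412430948639575))
(1,) (array([ 0.53534842, -0.24828143, -0.035336  , -0.0740254 ,  0.        ]), np.float64(0.1967474914065316))
(0, 1) (array([ 0.53477277, -0.25032911, -0.03245447, -0.07408927,  0.        ]), np.float64(0.4219683444174808))
```

```bash
cat >> h.py <<'E'
def Q(jaw):
    z=np.array([np.cos(jaw),np.sin(jaw),0]); x=np.array([0,0,-1.]); y=np.cross(z,x)
    return R.from_matrix(np.c_[x,y,z]).as_quat()
def st(): 
    s=monitor.sense(); m=R.from_quat(s["ee_rot"]).as_matrix()
    print("t%.1f"%s["clock"],s["position"].round(4),"jaw %.1f"%np.degrees(np.arctan2(m[1,2],m[0,2])),"tilt",m[:,0].round(3)[:2],"gap %.3f"%s["finger_gap"],"F",s["contact_force"].round(1)); return s
YAW=-.0325
ONE=np.array([.5380,-.1504]);TWO=np.array([.5348,-.2503]);THREE=np.array([.5315,-.3503])
E
python3 - <<'E'
from h import *
st()
for d in(0,180):
    j=np.radians(-34.5+d); a=kinematics.ik([.488,.158,.011],Q(j)); 
    j2=j-np.radians(57.4); b=kinematics.ik([*ONE,.037],Q(j2))
    print(d,None if a is None else a.round(2),np.degrees(j2),None if b is None else b.round(2))
E
```

```text
t0.2 [ 0.2115 -0.4803  0.2086] jaw -66.2 tilt [-0.     0.001] gap 0.999 F [ 0.  -0.4  0.6]
0 [ 0.08  0.54  1.75 -0.    0.86  0.69] -91.9 [-0.48  0.58  1.59 -0.    0.98  1.12]
180 [ 0.08  0.54  1.75 -0.    0.86 -2.46] 88.10000000000001 [-0.48  0.58  1.59 -0.    0.98 -2.02]
```

Run:
```python
from h import *
q=Q(np.radians(-34.5))
env.reach([.488,.158,.16],q); env.movel([.488,.158,.05],velocity=.2); st()
s=grab("side");t=grab("top")
crop(s,"s1",250,110,120,110,6); crop(t,"t1",220,160,110,90,6)
```

```text
t3.4 [0.4888 0.1579 0.0509] jaw -34.5 tilt [0.002 0.   ] gap 1.001 F [0.  0.8 0.1]
```

View pics/s1.png

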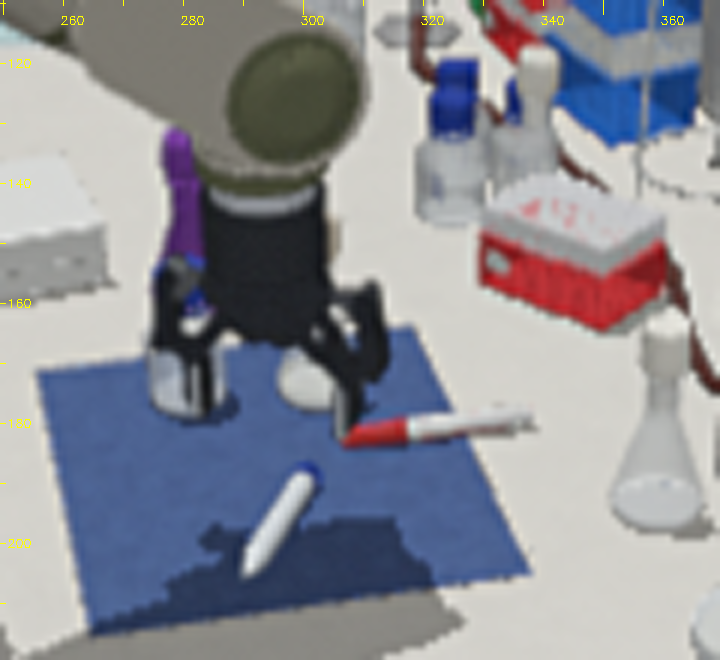

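View pics/t1.png

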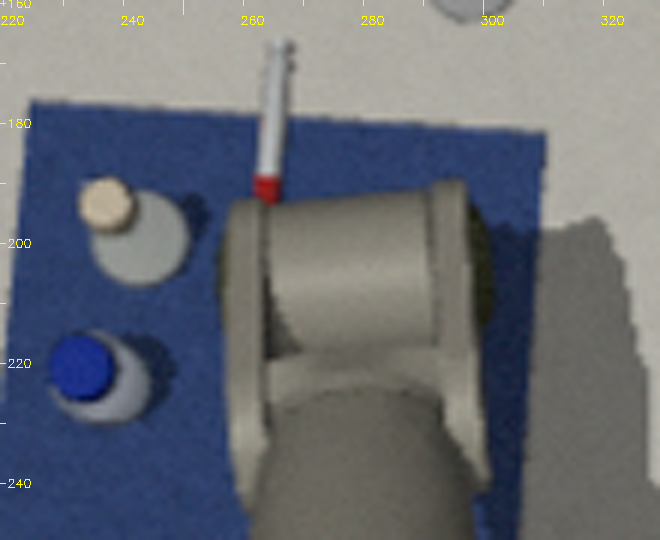

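Run:
```python
from h import *
import pickle;t,s=pickle.load(open("f0.pkl","rb"))
j=np.radians(-34.5);d=np.array([np.cos(j),np.sin(j),0])
c=np.array([.4888,.1579,.064])
print(proj(s,[c-d*.048,c+d*.048,c]))
q=Q(j)
env.movel([.488,.158,.011],velocity=.1,guard=15); st()
env.close_gripper(30); env.hold(.2); st()
env.movel([.488,.158,.15],velocity=.2); st()
s=grab("side"); crop(s,"s2",250,90,120,110,6)
```

```text
[[283.95594071 182.97408762]
 [307.97705744 186.76840145]
 [295.87470742 184.85652809]]
t4.0 [0.4883 0.158  0.0115] jaw -34.5 tilt [0.001 0.   ] gap 1.000 F [0.5 0.  0.3]
t5.0 [0.488 0.158 0.011] jaw -34.5 tilt [-0. -0.] gap 0.001 F [-0.1 -0.2 -0.5]
t5.8 [0.4874 0.1579 0.1489] jaw -34.5 tilt [-0.002 -0.   ] gap -0.001 F [-0.8 -0.  -0. ]
```

View pics/s2.png

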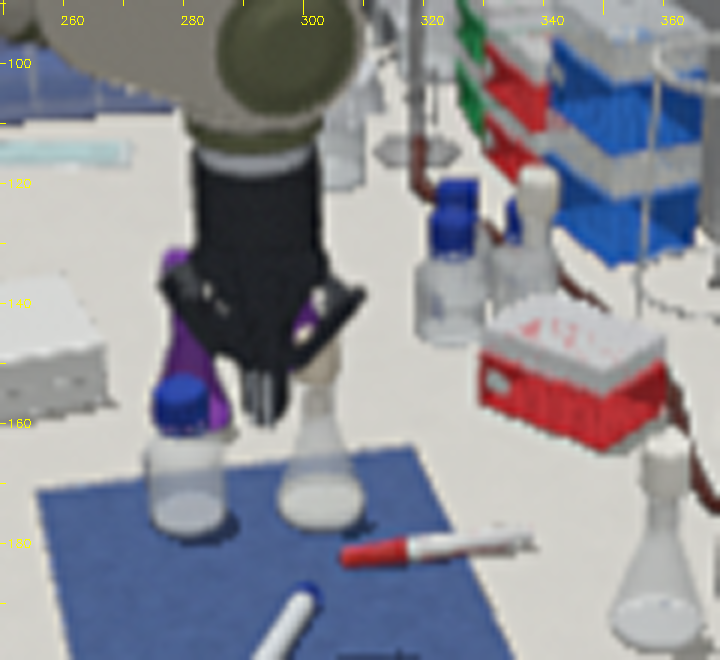

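Run:
```python
from h import *
import pickle;t,s=pickle.load(open("f0.pkl","rb"))
print(proj(s,[[.4874,.1579,.1489],[.4874,.1579,.16],[.4874,.1579,.17],[.4874,.1679,.1489]]))
t=grab("top");s=grab("side");crop(t,"t3",225,160,100,90,6);crop(s,"s3",270,140,60,75,8)
```

```text
[[294.6101211  165.32254507]
 [294.48746293 162.66436442]
 [294.37610063 160.24985321]
 [293.90499006 164.03847452]]
```

View pics/s3.png

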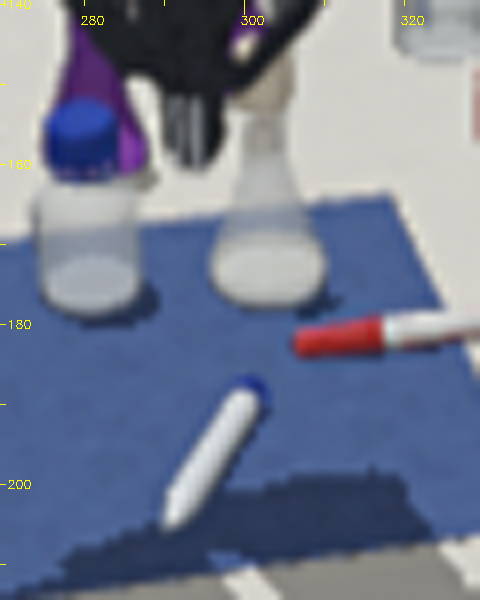

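View pics/t3.png

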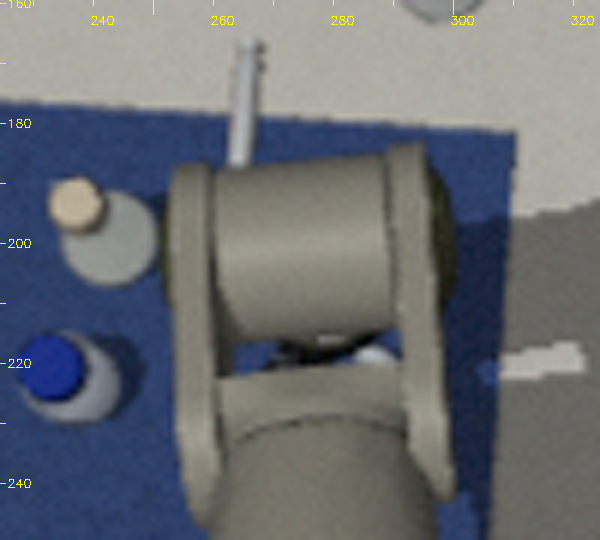

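Run:
```python
from h import *
env.movel([.42,.18,.06],velocity=.25); st()
print(env.movel([.42,.18,.012],velocity=.08,guard=6)); st()
try: print(env.movel([.42,.18,-.03],velocity=.03,guard=6)); 
except Exception as e: print(e)
st()
s=grab("side");crop(s,"s4",260,150,70,75,8)
```

```text
t6.6 [0.4211 0.18   0.0607] jaw -34.5 tilt [0.001 0.   ] gap -0.001 F [ 0.2 -0.3 -0.6]
False
t7.3 [0.4204 0.18   0.0124] jaw -34.5 tilt [0.001 0.   ] gap -0.000 F [-0.5 -0.5  0.1]
True
t8.3 [ 0.4199  0.18   -0.0203] jaw -34.5 tilt [-0.001 -0.   ] gap -0.003 F [-1.9 -0.3 10.4]
```

View pics/s4.png

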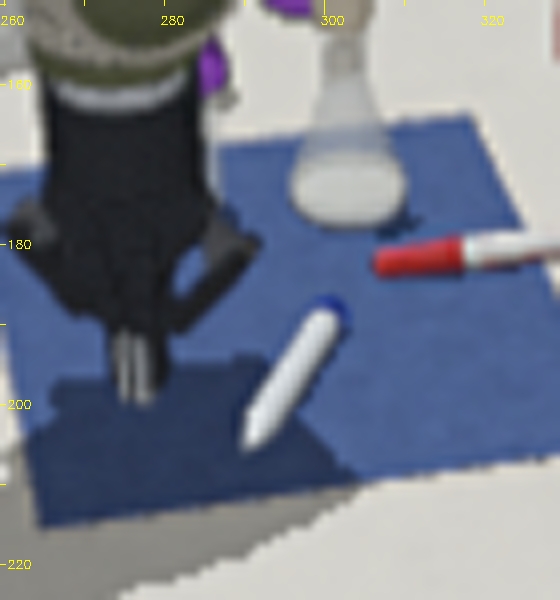

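Run:
```python
from h import *
import pickle;t,s=pickle.load(open("f0.pkl","rb"))
print(proj(s,[[.42,.18,.002],[.42,.185,.002],[.425,.18,.002]]))
st()
env.movel([.42,.18,.0],velocity=.1); env.movel([.42,.18,.06],velocity=.25); env.release(); st()
s=grab("side");c,a,m=None,None,None
crop(s,"s5",260,140,70,75,8)
```

```text
[[277.79138097 198.49601534]
 [277.50010803 197.80183109]
 [279.05559738 198.26495806]]
t8.4 [ 0.4199  0.18   -0.0203] jaw -34.5 tilt [-0.001 -0.   ] gap -0.002 F [-2.2 -1.8  9. ]
t9.9 [0.42 0.18 0.06] jaw -34.5 tilt [-0.001 -0.   ] gap 1.004 F [ 0.9 -0.2 -0.9]
```

View pics/s5.png

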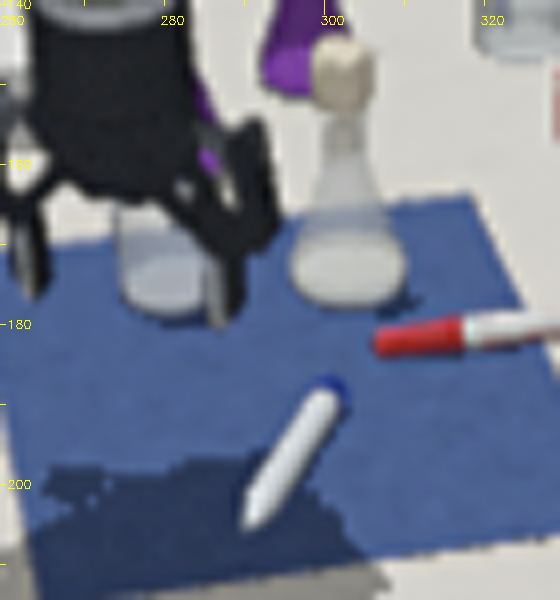

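Run:
```python
from h import *
import pickle;t,s=pickle.load(open("f0.pkl","rb"))
j=np.radians(-34.5);d=np.array([np.cos(j),np.sin(j),0])
for z in(.085,.094,.1):
  c=np.array([.42,.18,z]); print(proj(s,[c-d*.046,c+d*.046,c]).round(1).tolist())
  c=np.array([.4888,.1579,z-.01]); print(" first",proj(s,[c-d*.046,c+d*.046,c]).round(1).tolist())
```

```text
[[265.0, 178.5], [287.9, 182.0], [276.4, 180.2]]
 first [[284.3, 180.6], [307.4, 184.2], [295.8, 182.4]]
[[264.8, 176.4], [287.8, 180.0], [276.2, 178.2]]
 first [[284.2, 178.6], [307.4, 182.2], [295.7, 180.4]]
[[264.7, 175.0], [287.7, 178.6], [276.1, 176.8]]
 first [[284.1, 177.2], [307.3, 180.8], [295.6, 179.0]]
```

Run:
```python
from h import *
q=Q(np.radians(-34.5))
env.movel([.489,.158,.05],velocity=.25)
print(env.movel([.489,.158,-.0095],velocity=.1,guard=12)); st()
env.close_gripper(30); env.hold(.1); s=st()
if s["finger_gap"]>.05:
    env.movel([.489,.158,.10],velocity=.2); st()
s=grab("side"); crop(s,"s6",250,110,100,90,6)
```

```text
False
t11.2 [ 0.4893  0.1581 -0.0089] jaw -34.5 tilt [-0. -0.] gap 0.999 F [ 0.3  1.2 -0.1]
t11.9 [ 0.4891  0.158  -0.0093] jaw -34.5 tilt [-0.001 -0.   ] gap 0.146 F [-1.5 -0.1  4.2]
t12.6 [0.4883 0.1579 0.0989] jaw -34.5 tilt [-0.003 -0.   ] gap 0.144 F [-0.6 -0.1 -0.9]
```

View pics/s6.png

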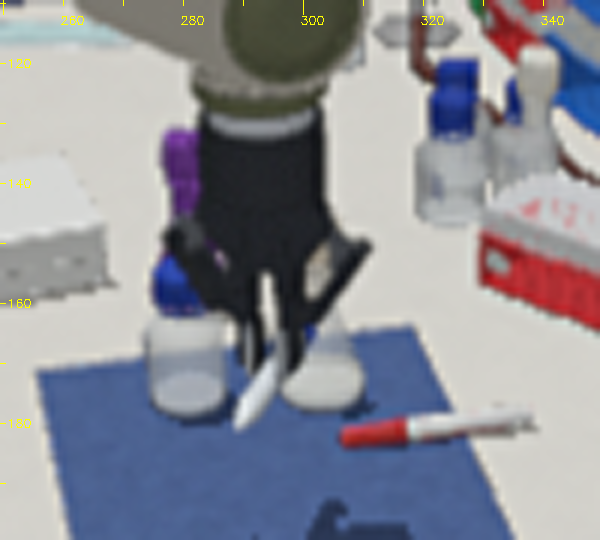

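Run:
```python
from h import *
q=Q(YAW-np.pi/2)
env.movel([.488,.158,.16],velocity=.25)
env.reach([*ONE,.12],q); env.movel([*ONE,.047],velocity=.2); st()
t=grab("top");s=grab("side"); crop(s,"s7",280,190,100,90,8); crop(t,"t7",340,170,100,70,8)
import pickle;pickle.dump((t,s),open("f7.pkl","wb"))
```

```text
t14.8 [ 0.5386 -0.1499  0.0479] jaw -91.8 tilt [ 0.001 -0.   ] gap 0.144 F [ 0.   1.2 -0.3]
```

View pics/s7.png

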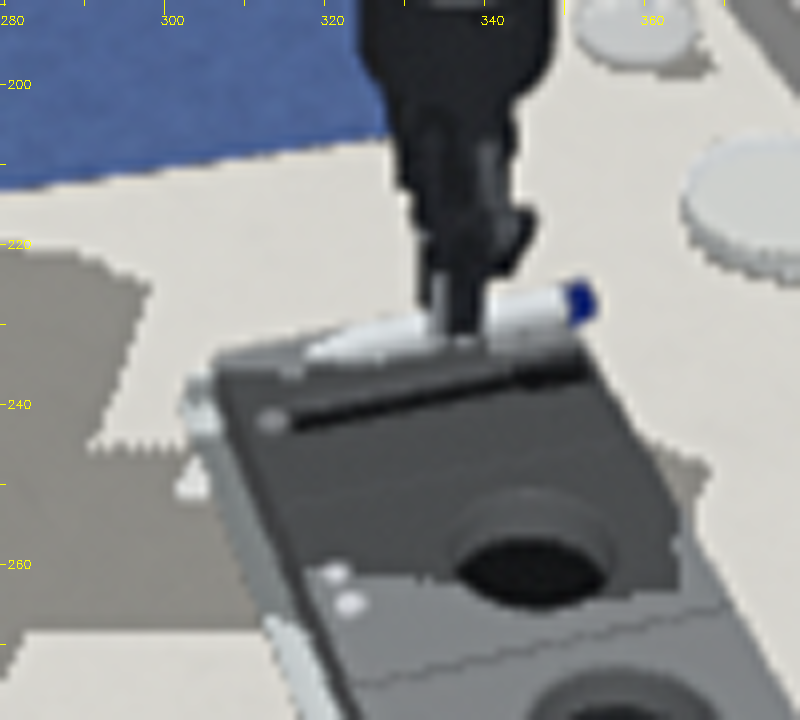

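View pics/t7.png

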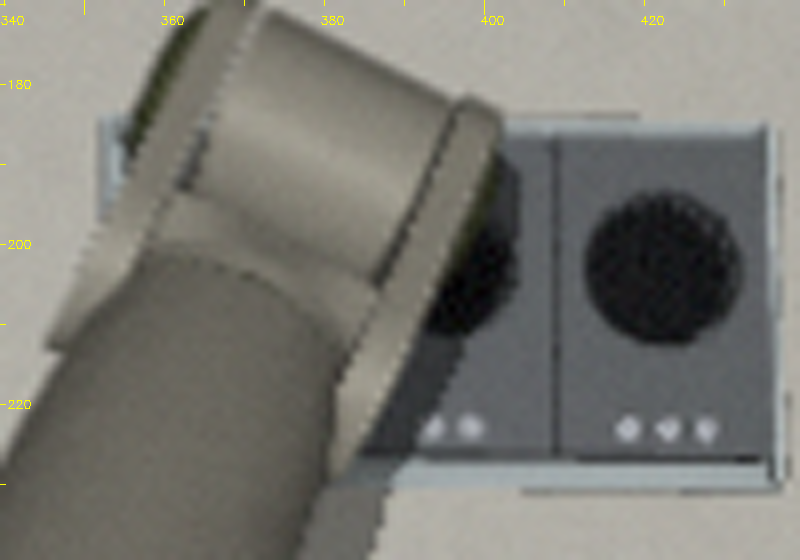

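Run:
```python
from h import *
import pickle;t,s=pickle.load(open("f7.pkl","rb"))
u=np.array([np.cos(YAW),np.sin(YAW)])
tip=unp(s,[[317.6,233.4]],.068)[0][:2]; cap=unp(s,[[354.2,227.1]],.067)[0][:2]
d=cap-tip; print(tip,cap,np.hypot(*d),np.degrees(np.arctan2(d[1],d[0])),"mid",(tip+cap)/2, "along",((tip+cap)/2-ONE)@u)
# predicted silhouettes of an ideal tube (ends) and slot
v=np.array([-u[1],u[0]])
for z,n in((.067,"tube"),):
  for c in (ONE,):
    print(n,proj(s,[[*(c-.06*u),z],[*(c+.06*u),z]]).round(1).tolist())
print("slot",proj(s,[[*(ONE-.064*u),.036],[*(ONE+.064*u-.0135*v),.036],[*(ONE+.064*u+.0135*v),.036]]).round(1).tolist(),"meas dot end 316,242.2; near far corner 352.6,237")
```

```text
[ 0.47784646 -0.14542432] [ 0.60010745 -0.15121772] 0.12239817122593141 -2.7129646565072805 mid [ 0.53897696 -0.14832102] along 0.0009088847408973043
tube [[318.0, 234.2], [353.7, 227.4]]
slot [[316.8, 241.9], [355.9, 237.2], [353.0, 232.1]] meas dot end 316,242.2; near far corner 352.6,237
```

Run:
```python
from h import *
import pickle;t,s=pickle.load(open("f0.pkl","rb"))
g=t["frame"].astype(int).sum(2)/3
print(g[184:224,369].round().tolist()); print(g[184:224,370].round().tolist())
print(g[205,360:380].round().tolist(),g[190,360:380].round().tolist(),g[212,360:380].round().tolist())
print(unp(t,[[369,186.2],[369,220.8],[369,194],[368.8,205]],.036).round(4))
u=np.array([np.cos(YAW),np.sin(YAW)])
print(proj(t,[[*(ONE-.064*u),.036],[*(ONE+.064*u),.036],[*(ONE+.033*u),.036]]))
```

```text
[160.0, 155.0, 104.0, 47.0, 23.0, 29.0, 31.0, 28.0, 30.0, 22.0, 21.0, 25.0, 20.0, 27.0, 26.0, 24.0, 26.0, 20.0, 31.0, 18.0, 31.0, 24.0, 27.0, 21.0, 29.0, 20.0, 26.0, 26.0, 31.0, 30.0, 25.0, 31.0, 29.0, 27.0, 33.0, 30.0, 27.0, 115.0, 169.0, 177.0]
[160.0, 157.0, 108.0, 46.0, 27.0, 26.0, 26.0, 25.0, 26.0, 27.0, 27.0, 26.0, 23.0, 23.0, 29.0, 22.0, 30.0, 25.0, 25.0, 22.0, 28.0, 33.0, 29.0, 25.0, 23.0, 30.0, 28.0, 30.0, 32.0, 21.0, 28.0, 26.0, 26.0, 26.0, 21.0, 32.0, 29.0, 101.0, 145.0, 146.0]
[104.0, 102.0, 102.0, 100.0, 101.0, 103.0, 66.0, 26.0, 28.0, 24.0, 33.0, 56.0, 92.0, 101.0, 99.0, 101.0, 96.0, 98.0, 100.0, 97.0] [100.0, 99.0, 102.0, 100.0, 101.0, 64.0, 22.0, 24.0, 29.0, 31.0, 26.0, 26.0, 57.0, 90.0, 102.0, 99.0, 99.0, 98.0, 97.0, 99.0] [102.0, 99.0, 102.0, 100.0, 103.0, 102.0, 66.0, 29.0, 22.0, 31.0, 32.0, 52.0, 90.0, 100.0, 100.0, 101.0, 97.0, 99.0, 100.0, 99.0]
[[ 0.5993 -0.1559  0.036 ]
 [ 0.4701 -0.1515  0.036 ]
 [ 0.5699 -0.1549  0.036 ]
 [ 0.5287 -0.1527  0.036 ]]
[[368.11247134 219.74916789]
 [368.06658891 185.51790832]
 [368.08093583 193.73341601]]
```

Run:
```python
from h import *
u=np.array([np.cos(YAW),np.sin(YAW)]); c=ONE-.004*u
env.movel([*c,.03],velocity=.1); st()
print(env.movel([*c,.0165],velocity=.03,guard=6)); st()
s=grab("side"); crop(s,"s8",300,210,70,50,10)
```

```text
t15.2 [ 0.5341 -0.1503  0.0305] jaw -91.9 tilt [ 0. -0.] gap 0.142 F [-0.2 -0.3 -0.4]
True
t15.7 [ 0.5339 -0.1502  0.0167] jaw -91.9 tilt [-0.  0.] gap 0.144 F [-0.8  0.1  5.4]
```

View pics/s8.png

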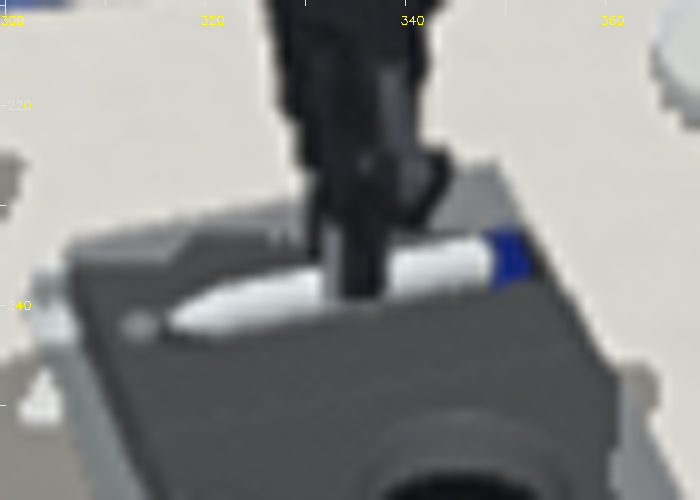

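Run:
```python
from h import *
env.release(); st(); p=monitor.sense()["position"]
env.movel([p[0],p[1],.16],velocity=.25)
# toward bottle hover
print(kinematics.ik([.473,.342,.16],Q(np.radians(-90+35))),kinematics.ik([.473,.342,.16],Q(np.radians(-90))))
env.reach([.473,.342,.16],Q(np.radians(-70))); st()
t=grab("top");s=grab("side"); crop(s,"s9",300,220,70,50,10); crop(t,"t9",345,175,100,65,8); crop(s,"s9b",240,90,100,100,6)
```

```text
t16.4 [ 0.5336 -0.15    0.0163] jaw -91.9 tilt [-0.001  0.001] gap 1.000 F [-0.2  0.2  0.4]
[ 4.25432752e-01  4.80780335e-01  1.38490603e+00 -4.44089210e-16
  1.27590629e+00  1.38536384e+00] [ 4.25432752e-01  4.80780335e-01  1.38490603e+00 -4.44089210e-16
  1.27590629e+00  1.99622908e+00]
t18.9 [0.4736 0.3412 0.1599] jaw -70.1 tilt [-0. -0.] gap 1.000 F [0.9 0.4 0.1]
```

View pics/s9.png

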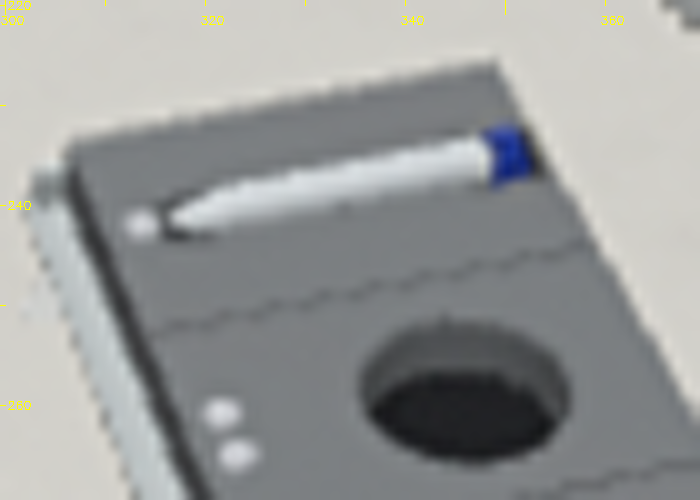

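View pics/t9.png

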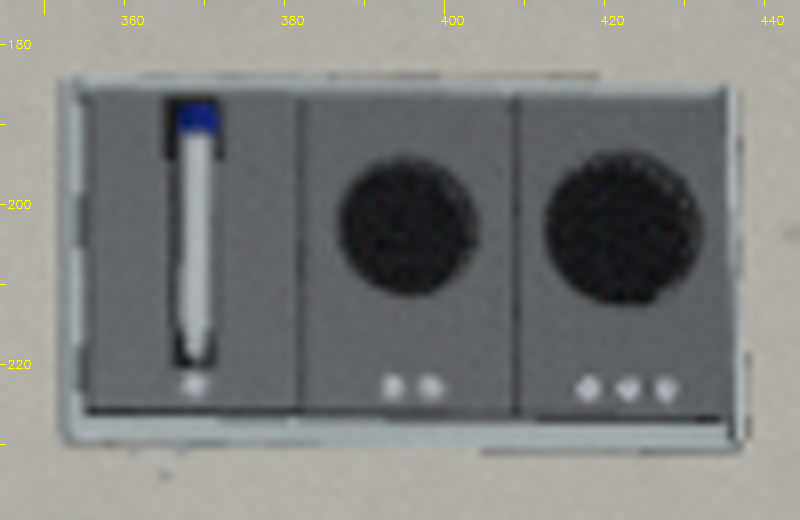

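View pics/s9b.png

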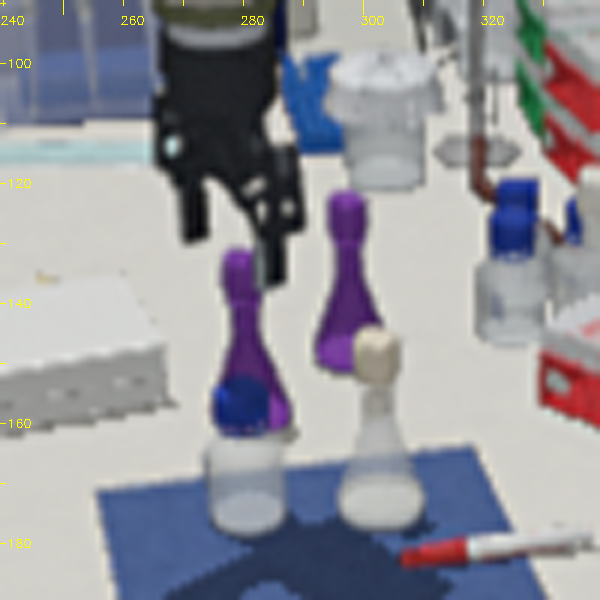

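Run:
```python
from h import *
import pickle;t,s=pickle.load(open("f0.pkl","rb"))
j=np.radians(-70);d=np.array([np.cos(j),np.sin(j),0]);c=np.array([.4736,.3412,.194])
print(proj(s,[c-d*.046,c+d*.046,c]).round(1).tolist())
for x,y in((.473,.343),(.473,.340),(.476,.343)):print(hullc(proj(s,cyl(x,y,.0195,.067,.106)))[0],hullc(proj(s,cyl(x,y,.028,.002,.06)))[0],proj(s,[[x,y,.002]]))
```

```text
[[272.5, 130.2], [285.3, 138.0], [278.7, 134.0]]
[280.13154123 157.84264351] [280.92965252 169.54146666] [[281.3564769  175.49038129]]
[280.30001769 158.17711707] [281.09614488 169.88642949] [[281.52198818 175.84042733]]
[280.84528323 157.73104653] [281.62959147 169.42660796] [[282.04931992 175.37391946]]
```

Run:
```python
from h import *
B=[.475,.341]
env.reach([*B,.13],Q(np.radians(30))); 
print(env.movel([*B,.053],velocity=.15,guard=10)); st()
env.close_gripper(20); st()
env.release(); env.reach([*B,.053],Q(np.radians(-60))); 
env.close_gripper(40); env.hold(.1); s=st()
s=grab("side"); crop(s,"s10",240,100,100,100,6)
```

```text
False
t21.2 [0.4755 0.3412 0.0539] jaw 30.0 tilt [0.001 0.001] gap 0.997 F [1.3 0.6 0.3]
t21.7 [0.4751 0.341  0.0535] jaw 30.0 tilt [0. 0.] gap 0.450 F [-2.2 -1.9  4.5]
t24.3 [0.4751 0.3411 0.0532] jaw -60.0 tilt [0. 0.] gap 0.447 F [-0.5  1.1  2.6]
```

View pics/s10.png

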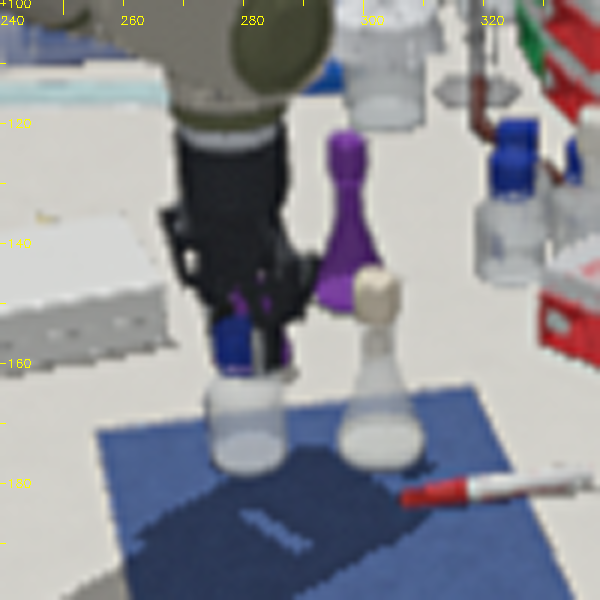

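Run:
```python
from h import *
P=[.5360,-.2500]
env.movel([.475,.341,.22],velocity=.3)
env.reach([*P,.20],Q(YAW-np.pi/2)); env.movel([*P,.107],velocity=.25); st()
t=grab("top");s=grab("side"); crop(s,"s11",300,200,90,70,8); crop(t,"t11",345,175,100,65,8)
import pickle;pickle.dump((t,s),open("f11.pkl","wb"))
```

```text
t27.7 [ 0.5367 -0.25    0.1082] jaw -91.8 tilt [ 0.001 -0.001] gap 0.445 F [ 0.4 -0.  -0.5]
```

View pics/s11.png

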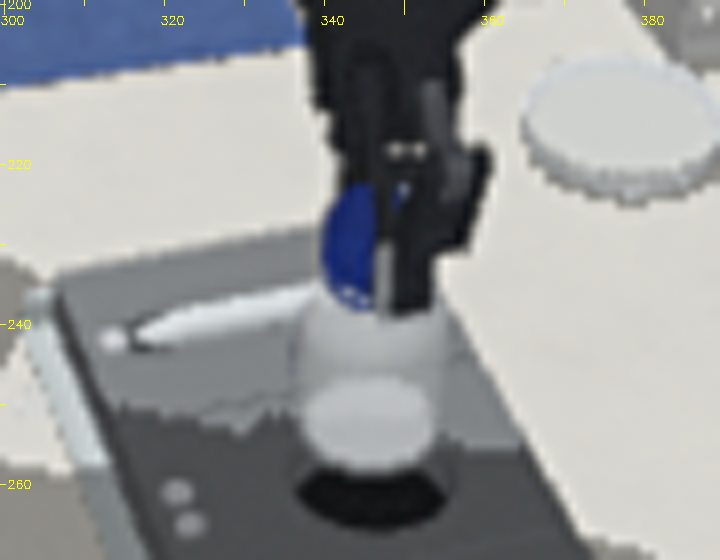

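View pics/t11.png

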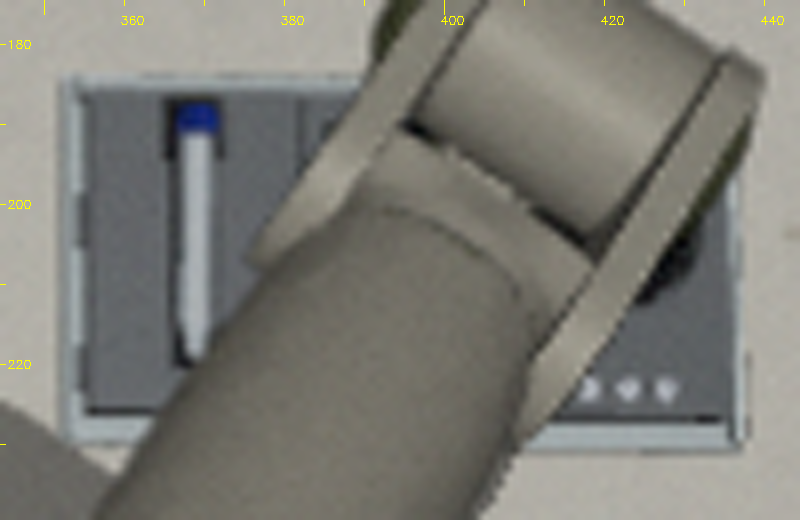

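Run:
```python
from h import *
import pickle;t,s=pickle.load(open("f11.pkl","rb"))
st()
def ext(P): h=proj(s,P); return h.min(0).round(2),h.max(0).round(2),((h.min(0)+h.max(0))/2).round(2)
print("bottle",ext(cyl(.5363,-.25,.028,.0565,.10)))
print("bottle+y2",ext(cyl(.5363,-.248,.028,.0565,.10)))
for x,y in((.5363,-.25),(.5343,-.25),(.5363,-.252)):print("mouth",x,y,ext(cyl(x,y,.032,.036,.036)))
t0,s0=pickle.load(open("f0.pkl","rb"))
g=s0["frame"].astype(int).sum(2)/3
print(g[258,330:365].round().tolist()); print(g[248:270,346].round().tolist())
g=s["frame"].astype(int).sum(2)/3
print(g[245,330:365].round().tolist()); print(g[261,330:365].round().tolist()); print(g[248:270,346].round().tolist())
```

```text
t27.8 [ 0.5371 -0.2505  0.1092] jaw -91.8 tilt [ 0.003 -0.002] gap 0.444 F [-0.8  0.3 -1.5]
bottle (array([337.43, 236.4 ]), array([356.75, 260.  ]), array([347.09, 248.2 ]))
bottle+y2 (array([337.2, 236. ]), array([356.49, 259.55]), array([346.84, 247.78]))
mouth 0.5363 -0.25 (array([335.97, 251.43]), array([357.03, 266.  ]), array([346.5 , 258.72]))
mouth 0.5343 -0.25 (array([335.35, 251.57]), array([356.42, 266.15]), array([345.89, 258.86]))
mouth 0.5363 -0.252 (array([336.2 , 251.85]), array([357.28, 266.46]), array([346.74, 259.15]))
[129.0, 130.0, 129.0, 130.0, 130.0, 118.0, 79.0, 71.0, 76.0, 60.0, 46.0, 38.0, 38.0, 31.0, 34.0, 32.0, 34.0, 34.0, 38.0, 35.0, 45.0, 65.0, 63.0, 72.0, 74.0, 70.0, 77.0, 121.0, 130.0, 129.0, 129.0, 128.0, 128.0, 128.0, 128.0]
[126.0, 129.0, 130.0, 129.0, 96.0, 83.0, 83.0, 84.0, 84.0, 51.0, 34.0, 34.0, 34.0, 35.0, 34.0, 34.0, 31.0, 34.0, 86.0, 126.0, 131.0, 130.0]
[132.0, 132.0, 132.0, 132.0, 132.0, 131.0, 121.0, 135.0, 146.0, 150.0, 154.0, 157.0, 162.0, 163.0, 167.0, 168.0, 167.0, 167.0, 165.0, 163.0, 161.0, 156.0, 151.0, 149.0, 144.0, 133.0, 122.0, 126.0, 124.0, 130.0, 190.0, 215.0, 215.0, 213.0, 212.0]
[78.0, 77.0, 78.0, 77.0, 79.0, 78.0, 67.0, 33.0, 19.0, 18.0, 20.0, 21.0, 22.0, 19.0, 19.0, 20.0, 20.0, 19.0, 18.0, 20.0, 19.0, 21.0, 19.0, 19.0, 26.0, 52.0, 63.0, 74.0, 78.0, 79.0, 78.0, 77.0, 77.0, 77.0, 78.0]
[192.0, 192.0, 192.0, 191.0, 183.0, 180.0, 181.0, 181.0, 182.0, 177.0, 134.0, 63.0, 19.0, 20.0, 20.0, 21.0, 22.0, 21.0, 50.0, 75.0, 78.0, 78.0]
```

Run:
```python
from h import *
P=[.5375,-.2525]
env.movel([*P,.10],velocity=.1); st()
r=env.movel([*P,.078],velocity=.06,guard=5); print(r); st()
if not r:
    r=env.movel([*P,.063],velocity=.04,guard=5); print(r); st()
s=grab("side"); crop(s,"s12",300,200,90,70,8)
```

```text
t28.0 [ 0.5376 -0.2526  0.1001] jaw -91.9 tilt [ 0. -0.] gap 0.444 F [ 0.2  0.  -1.5]
False
t28.6 [ 0.5374 -0.2524  0.0777] jaw -91.9 tilt [-0.  0.] gap 0.441 F [-0.7  0.7 -0.9]
True
t28.9 [ 0.5378 -0.2526  0.0647] jaw -91.9 tilt [ 0.001 -0.   ] gap 0.445 F [ 1.5 -0.8  1.2]
```

View pics/s12.png

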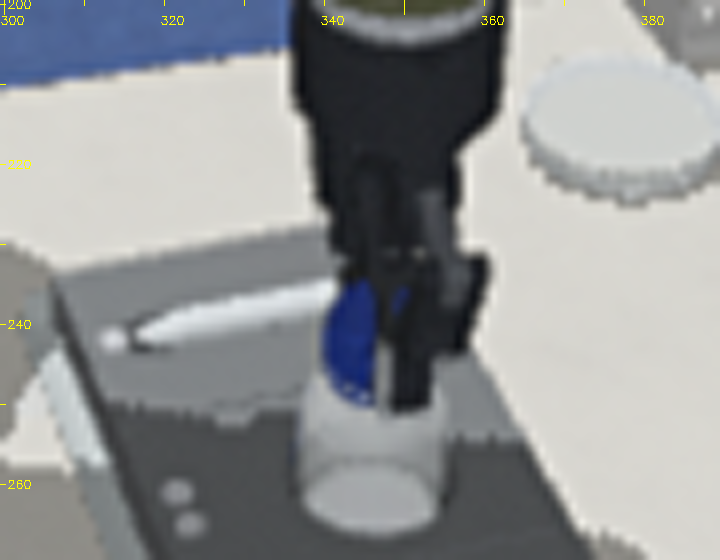

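Run:
```python
from h import *
env.release(); p=monitor.sense()["position"]; st()
env.movel([p[0],p[1],.16],velocity=.25)
F=[.564,.316]
env.reach([*F,.17],Q(np.radians(-60))); st()
s=grab("side");t=grab("top")
crop(s,"s13",300,200,90,70,8); crop(t,"t13",345,175,100,65,8); crop(s,"s13b",260,80,80,100,6)
```

```text
t29.5 [ 0.5375 -0.2522  0.0647] jaw -91.9 tilt [0.    0.001] gap 1.001 F [-0.6  0.1  0.1]
t32.1 [0.5645 0.3151 0.1699] jaw -60.1 tilt [-0. -0.] gap 0.999 F [-0.5  1.1  0.7]
```

View pics/s13.png

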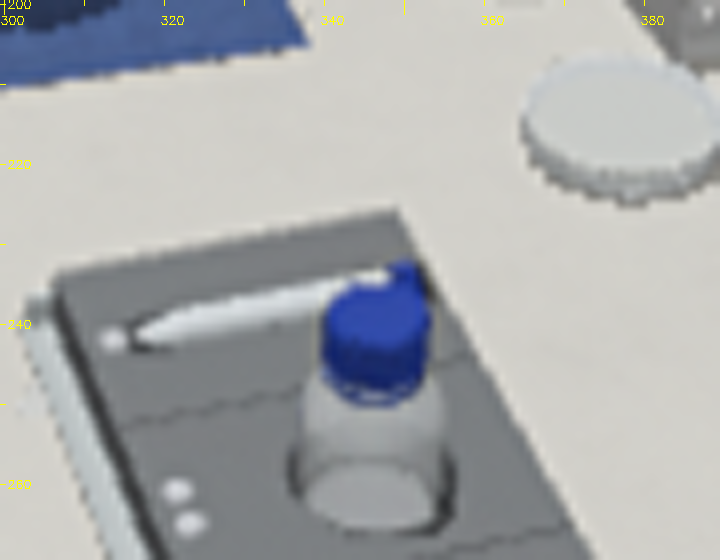

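View pics/t13.png

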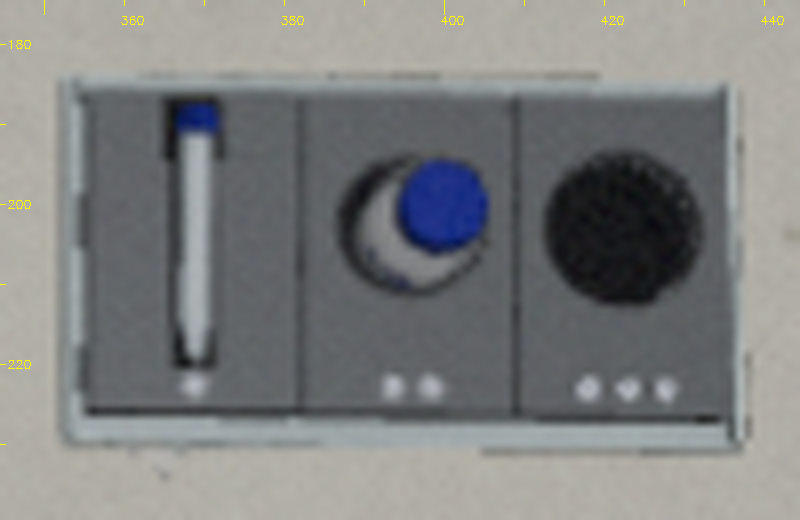

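View pics/s13b.png

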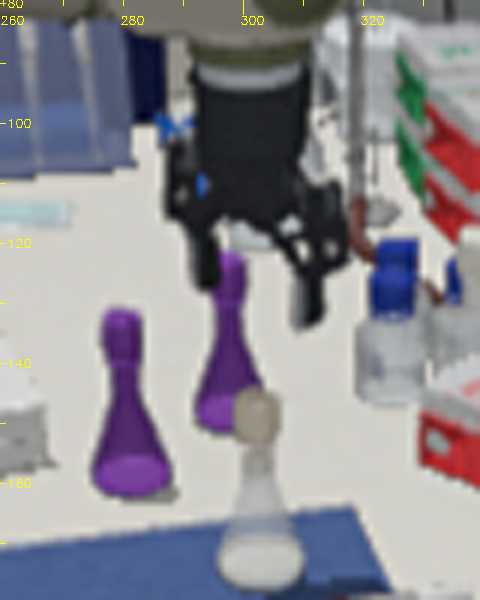

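Run:
```python
from h import *
t=grab("top");s=grab("side")
for f,n,b,k in((t,"top",(388,188,410,212),1.5),(s,"side",(336,234,358,252),1.5)):
    r,g,bl=chan(f); c,a,_=comp(f,(bl>k*(r+g)/2+5),b); p,A=fitcyl(f,c,.0195,.079,.118); print(n,c,a,p.round(4),A)
F=[.564,.316]
print(env.movel([*F,.086],velocity=.2,guard=8)); st()
env.close_gripper(20); st()
env.release(); env.reach([*F,.086],Q(np.radians(30)))
env.close_gripper(40); env.hold(.1); st()
s=grab("side"); crop(s,"s14",260,80,80,100,6)
```

```text
top [399.91176471 200.21568627] 102 [ 0.5346 -0.2575] 119.54148541809991
side [346.85119048 241.74404762] 168 [ 0.5371 -0.2447] 221.82329600071535
False
t32.9 [0.5646 0.3161 0.0872] jaw -60.0 tilt [0.002 0.001] gap 0.998 F [ 0.5 -0.7  0.9]
t33.4 [0.5641 0.3163 0.0865] jaw -60.0 tilt [0.001 0.001] gap 0.358 F [0.2 1.2 3.6]
t36.0 [0.5641 0.3161 0.0861] jaw 30.0 tilt [0. 0.] gap 0.351 F [1.2 1.  0.8]
```

View pics/s14.png

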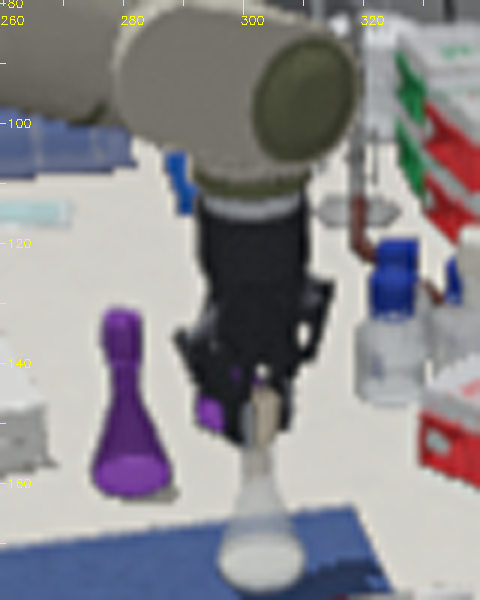

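Run:
```python
from h import *
P=[.534,-.349]
env.movel([.564,.316,.25],velocity=.3)
env.reach([*P,.25],Q(YAW)); env.movel([*P,.137],velocity=.2); env.hold(.15); st()
t=grab("top");s=grab("side"); crop(s,"s15",300,210,100,95,7); crop(t,"t15",345,175,100,65,8)
import pickle;pickle.dump((t,s),open("f15.pkl","wb"))
```

```text
t40.0 [ 0.5346 -0.3494  0.1386] jaw -1.9 tilt [ 0.002 -0.002] gap 0.348 F [-0.2  0.4 -1.4]
```

View pics/s15.png

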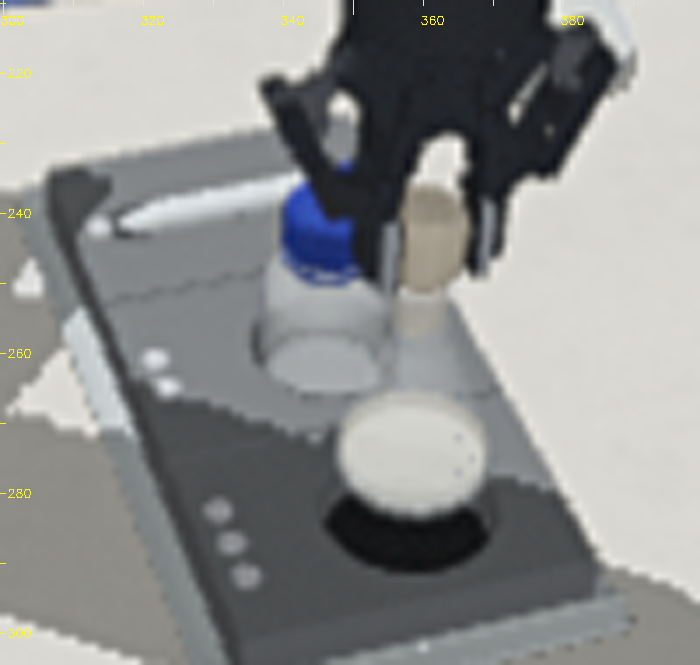

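View pics/t15.png

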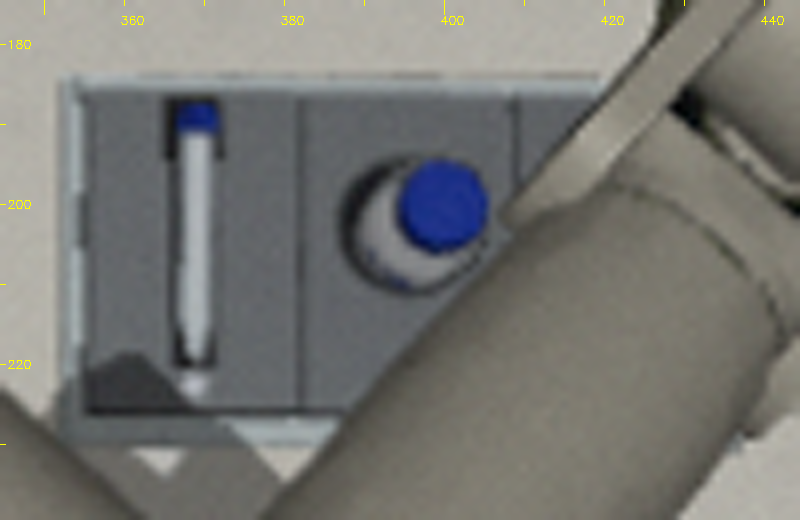

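Run:
```python
from h import *
import pickle;t,s=pickle.load(open("f15.pkl","rb"))
def ext(P): h=proj(s,P); return h.min(0).round(2),h.max(0).round(2),((h.min(0)+h.max(0))/2).round(2)
print("flask meas u 347.6-369.1 c358.35, bottom 283.3", ext(cyl(.5346,-.3494,.0315,.0545,.0545)))
print("mouth meas u 345.6-369.8 c357.8 bottom 291.3");
for x,y in((.534,-.349),(.532,-.349),(.534,-.351)): print(ext(cyl(x,y,.036,.036,.036)))
```

```text
flask meas u 347.6-369.1 c358.35, bottom 283.3 (array([347.76, 269.04]), array([370.17, 285.37]), array([358.96, 277.21]))
mouth meas u 345.6-369.8 c357.8 bottom 291.3
(array([345.69, 272.47]), array([371.07, 291.2 ]), array([358.38, 281.83]))
(array([345.03, 272.62]), array([370.42, 291.37]), array([357.72, 282.  ]))
(array([345.94, 272.94]), array([371.36, 291.72]), array([358.65, 282.33]))
```

Run:
```python
from h import *
P=[.534,-.3493]
env.movel([*P,.128],velocity=.1); st()
r=env.movel([*P,.111],velocity=.05,guard=5); print(r); st()
if not r:
    r=env.movel([*P,.0965],velocity=.04,guard=5); print(r); st()
s=grab("side"); crop(s,"s16",300,210,100,95,7)
```

```text
t40.4 [ 0.5338 -0.3491  0.1276] jaw -1.9 tilt [-0.001  0.001] gap 0.348 F [-0.1 -0.4 -1.2]
False
t40.8 [ 0.5339 -0.3493  0.1108] jaw -1.9 tilt [-0.  0.] gap 0.349 F [-0.1  0.6 -0.9]
True
t41.2 [ 0.5347 -0.3495  0.0977] jaw -1.9 tilt [ 0.002 -0.001] gap 0.350 F [ 1.9 -0.   0.7]
```

View pics/s16.png

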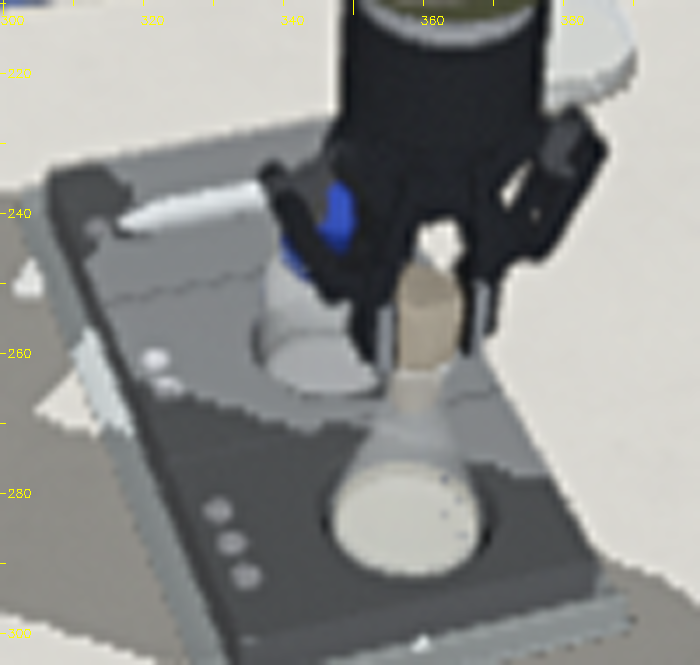

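Contact came at the expected floor height (0.0977, against 0.098), so I'm releasing, retreating and checking.

Run:
```python
from h import *
env.release(); p=monitor.sense()["position"]; st()
env.movel([p[0],p[1],.22],velocity=.2)
env.set_joints([-1.379,.313,1.498,0,1.331,-.223]); st()
t=grab("top");s=grab("side"); crop(s,"s17",300,210,100,95,7); crop(t,"t17",345,175,100,65,8); grab("top","t17f")
```

```text
t41.8 [ 0.534  -0.3492  0.0974] jaw -1.9 tilt [0. 0.] gap 1.000 F [ 0.2 -0.6  0.4]
t43.9 [ 0.2125 -0.4801  0.2087] jaw -66.1 tilt [0.    0.001] gap 0.999 F [ 0.3  0.9 -0. ]
```

View pics/s17.png

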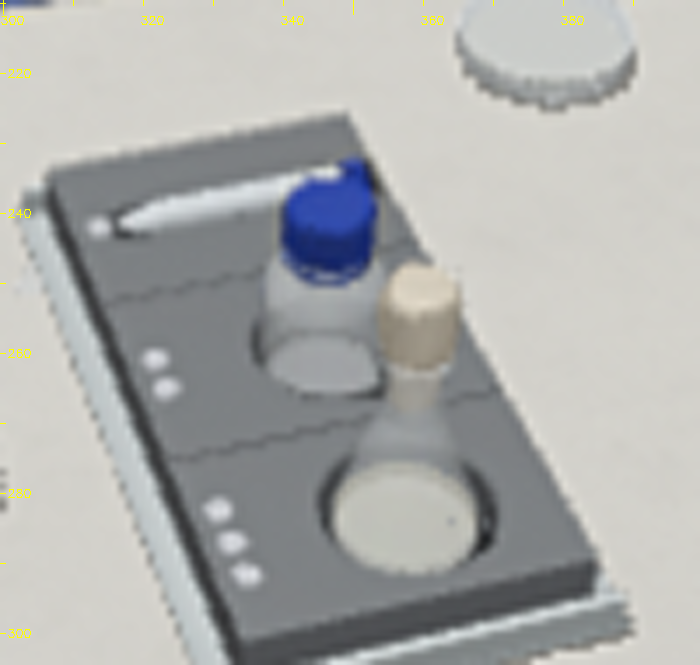

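View pics/t17.png

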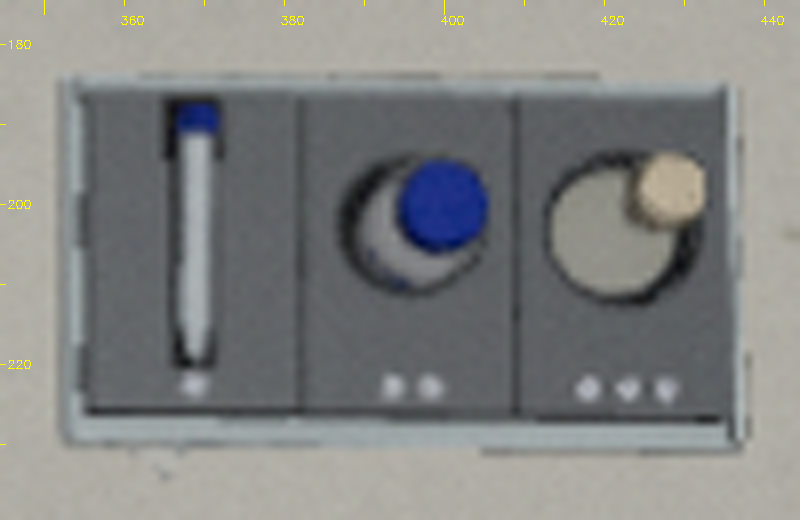

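View pics/t17f.png

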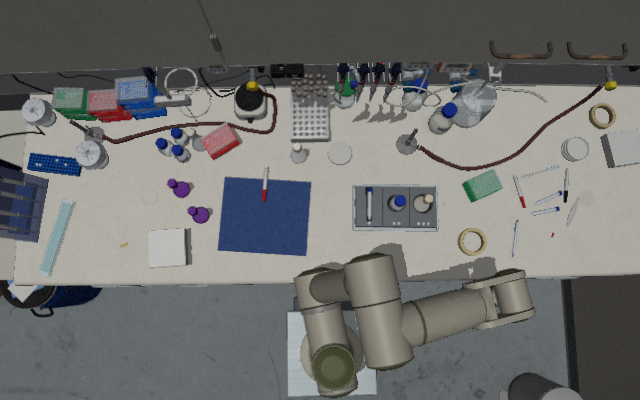

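Run:
```python
from bench import job
print(job.hand_in())
```

```text
the job is handed in; nothing more can be done
None
```

I loaded all three things in dot order and handed the job in with the clock at about 44 s; the hand-in reports no verdict. The tube went in first with its cap in the wide end. The small blue-capped bottle was next, then the beige-stoppered flask from the mat. I left the purple flasks and the pale-stoppered flask off the mat alone.

**Last checks:**
- **Tube:** it lies in the one-dot slot with its cap in the wide end, about 1 mm off the slot's centreline.
- **Bottle and flask:** both stand upright inside their pockets. Touch-down came at the floor height I expected, within 1 mm for each of the three things.
- **Everything else:** the bystanders look unmoved in the top picture. The arm is back at its start pose, clear of everything.

**What failed or disagreed:**
- **First grasp missed:** the real fingertips sit about 21 mm above the reported TCP. I measured this with a guarded touch on the mat and used it from then on; the tube had not moved.
- **Cameras differ:** the two cameras disagree by about 4 mm in y at the tray.
- **Off-centre placing:** the bottle stands about 4 mm towards -y in its pocket, and the flask a few mm towards +y. Both should be within the 8 mm allowed.

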